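Tip a tray of culture dishes into the dish printer's feed rail

ROBOT

A 6-joint arm with a two-finger parallel gripper is mounted at the origin on the work surface. World frame = base frame: x ahead of the robot, y to its left, z up, the work surface at z = 0. Lengths are in m, angles in degrees, forces in N, time in s.
With the tool pointing down it reaches from about 0.375 to 0.9 m from the base axis. Payload 3.1 kg.
Tool frame: the origin (TCP) lies midway between the tips of the shut fingers; the grasp point (between the pads) lies 19 mm behind it; z points along the fingers, y is the line along which they close (so a half turn about z gives the same grasp; the last joint's range is limited). The gripper opens to 87 mm and grips with 3 to 60 N. Pads are 19 mm wide; open, the fingers measure 117 mm over their backs; the gripper's body (75 mm by 190 mm) begins 51 mm behind the grasp point.
Start: joints at [-76.232, 30.224, 82.088, -0, 67.689, -10.227], TCP at [0.254, -0.571, 0.223] pointing down, gripper open.
Joint ranges: [-176.69, 176.69], [-43.24, 126.21], [12.49, 139.97], [-82, 262], [0, 151.66], [-163.58, 163.58]. Speed limits (degrees/s): [159.86, 159.86, 180, 180, 180, 180].

INTERFACE

Orientations are given as a 3x3 rotation matrix whose columns are the frame's x, y, z axes.
In Python, from rig import bot gives the robot as it stands.
- The arm moves only by the shell command python3 steer.py FILE, which reads ROWS from the file FILE. ROWS is 1 to 20 rows, parted by semicolons, with the numbers parted by spaces; each row has 7 numbers: dx, dy, dz in units of 100 mm, then a rotation vector rx, ry, rz in degrees, then the opening from 0.0 (shut) to 1.0 (fully open); each row is the pose to reach, as a shift and turn from the pose commanded when the command began, along the tool's axes at that moment; what a row does not reach only later rows make up. A row lasts 1/10 s, in which the tool goes at most 0.05 m and 8.59 degrees, less where a joint would pass 70% of its speed; a pose out of reach is approached as far as the arm can. The fingers move at their own pace and stop on an object; the grip force is fixed at half the most. Time passes only in rows, so rows that do not move let the fingers close. It prints the time, the measured TCP pose, the force, the opening and the grip force at its end. Input that does not fit is refused with a message, and nothing moves.
- bot.read_state(): the state, without advancing time (a new reading comes with each control period).
- bot.capture(name): name is "side" or "top"; returns a dict with "color" (400x640x3 uint8, red, green, blue), "K" (3x3 intrinsics, pixels), "view" (4x4, takes a point from world to camera coordinates). Camera axes: x right, y up, looking along -z (the intrinsics and any distortion apply to the point x, -y, -z); pixel columns grow to the right and rows downward; lengths in m; the calibration is good to about 2 mm. A picture is of the moment at which its call begins. There is no depth.
- bot.hand_in(): hands the job in; it is judged then, once.
The state is a dict: "time_s": time; "joint_positions": joint angles; "qvel": joint speeds; "tau": joint torques, N m; "position": TCP position; "tcp_rot": TCP orientation; "force": force on the tool from outside, world axes, zero at the start; "moment": the same for the moment, N m; "opening": opening from 0.0 (shut) to 1.0 (fully open); "grasp_force": force on a finger pad.
Only numpy, scipy, OpenCV 4.12 (cv2) and the standard library are available. Lean on these libraries where they do the work, as an engineer would, in place of code of your own. Each camera call takes 0.05 s, during which the arm holds its last target. There are 200 camera calls.

TASK

Draw the tray of dishes out from under the bench riser and set it down level on the dish printer's landing shelf, its open nose home between the guide rails against the end of the feed rail, and let go. Then take the tray by its handle and lift that end, so that it tips on its nose and all four dishes slide down in single file and lie flat in the feed rail, none of them touched by the fingers. Lower the empty tray level onto the shelf again, nose still at the rail, and leave the flask, the tip box and the bottle where they stand.

Things in the scene. Friction and masses are not known exactly. Their poses are not given: they have to be found in the camera images.
- tray: Aluminium dish tray 150 long, 54 wide (48 at nose), walls 18 high, 4 thick; floor 4. 0.25 kg. Origin: underside centre; x to the open lipless nose (+75 mm; walls end 20 mm short of it), z up. Pinch across the side walls at about x = -5 mm. Only friction holds the dishes: they slide from 10 to 15 degrees of tilt. Starts nose to -y, handle under the riser.
- tray_handle: Black stem handle behind the tray's rear wall, fixed to the tray: 60 mm long (tray x = -135 to -75 mm), 14 mm wide, 12 mm high. Origin at its centre: 105 mm behind the tray's origin, 12 mm above the tray's underside. Axes as the tray. Pinch across its width.
- tray_nose (a point): Middle of the front edge of the tray's underside (tray x = +75 mm): the edge on which the tray tips. Same axes as the tray.
- dish0: One of four equal lidded round culture dishes, 35 mm diameter, 12 mm high, about 12 g, slippery. Lying loose on the tray floor in a slightly staggered row, this one nearest the nose. Origin: centre of its underside; z up through the lid. No finger may press on it.
- dish1: Second dish from the nose, the same.
- dish2: Third dish from the nose, the same.
- dish3: Fourth dish, nearest the handle, the same.
- feeder: Dish printer with its infeed, one fixed unit. Origin on the bench below the feed rail's upper end; x the way dishes run (about -y), z up. Landing shelf: top 100 mm high, x = -122 to +3 mm, 76 mm wide. On it two guide rails 18 mm high, 54 mm apart inside, from x = -35 to +10, flaring to 74 mm apart at x = -55. Printer cabinet x = 174 to 374 mm, 200 mm wide and high.
- dock (a point): Where the tray's nose belongs: landing shelf's top (100 mm above the bench), its centre line, upper end of the feed rail. The rail's end is a step 2.5 mm high here: the tray's 4 mm floor butts against it, and dishes slide over it. Axes as the feeder. A docked tray's handle stands out free behind the shelf.
- rail: Feed rail, fixed to the feeder: straight aluminium channel sloping down 0.42 rad towards the printer, 170 mm long, 42 mm wide inside, walls 16 mm high, closed by a gate at its lower end. Origin: middle of its floor at its upper end; x down the slope, y across, z square off the floor. Dishes slide down it by their own weight; four fill 140 mm.
- riser: Bench riser, fixed: grey board 340 x 180 x 15 mm, underside 90 mm above the bench, on end panels 300 mm apart. Origin on the bench under its centre; x along it, front edge at y = -90 mm, boxes and bottles on its rear half. Its front edge is 5 to 20 mm behind the tray's rear wall, so the handle is covered: draw the tray about 80 mm forward (its own +x) before lifting it.
- flask: Bystander: clear flat culture flask with a blue cap, 104 x 50 x 25 mm, lying. Origin under its middle.
- tip_box: Bystander: pipette tip box 120 x 85 x 85 mm. Origin under its centre.
- reagent_bottle: Bystander: glass bottle 70 mm diameter, 140 mm high. Origin under its centre.

How it is judged:
By the outcome, as a careful person would: the job done as asked, in the order asked, and still so for the second after the job is handed in, with the robot touching nothing.
It also fails if it takes over 58 s, if anything falls off the work surface, if the arm or the gripper's body presses on something with over 40 N, if the wrist force passes 120 N, or if a joint passes its speed limit or range.

## Working session

There is one attempt and no reset: what is moved stays moved. The work goes in short steps, Python scripts to look and compute and a shell command to move; the robot and the scene stay as the last step left them, time stands still between calls to the robot, and variables do not carry over. Pictures are saved under pics/ and viewed, at most 10 in all, crops included, and the job is handed in when it is done.

```bash
ls; mkdir -p pics; python3 - <<'E'
from rig import bot
import cv2,numpy as np
for n in("side","top"):
    c=bot.capture(n); cv2.imwrite(f"pics/{n}0.png",c["color"][:,:,::-1]); print(n,c["K"].tolist(),np.round(c["view"],4).tolist(),[k for k in c])
s=bot.read_state(); print(s["position"],s["tcp_rot"],s["opening"],s["time_s"])
E
```

```text
pics
rig.py
steer.py
side [[466.26531491292843, 0.0, 334.6451500020219], [0.0, 466.26531491292843, 199.002661309577], [0.0, 0.0, 1.0]] [[-0.8128, -0.5825, 0.0053, 0.5998], [0.3857, -0.5314, 0.7542, -0.2123], [-0.4365, 0.6151, 0.6566, -0.8906], [0.0, 0.0, 0.0, 1.0]] ['color', 'K', 'view']
top [[434.2129194966741, 0.0, 317.1997102605138], [0.0, 434.2129194966741, 202.23988187878354], [0.0, 0.0, 1.0]] [[0.0202, -0.9997, 0.0156, 0.1465], [0.9835, 0.0227, 0.1797, -0.645], [-0.18, 0.0117, 0.9836, -1.036], [0.0, 0.0, 0.0, 1.0]] ['color', 'K', 'view']
[ 0.25404766 -0.57031054  0.22165243] [[ 9.13550536e-01  4.06724940e-01 -4.92507353e-04]
 [ 4.06725095e-01 -9.13548531e-01  1.94359396e-03]
 [ 3.40578766e-04 -1.97588640e-03 -9.99997990e-01]] 0.9964017029436214 0.1
```

View pics/side0.png

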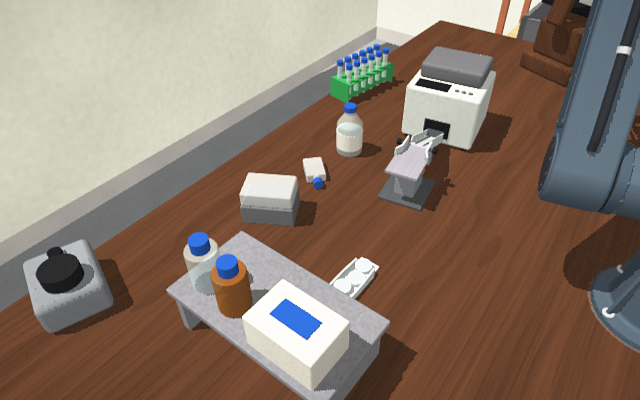

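View pics/top0.png

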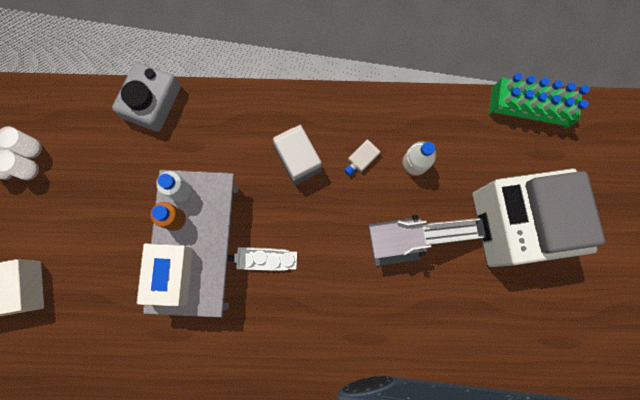

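Side view: the tray is at about (355,278), in front of the riser, and the feeder at (410,165). Top view: the tray spans cols 236-297 at row 260, and the shelf and rail span cols 370-490 at rows 215-265. Next I'll enlarge both for precise corners.

```bash
cat > h.py <<'E'
import numpy as np,cv2
from rig import bot
def ray(c,u,v):
    K=c["K"];V=c["view"];d=np.array([(u-K[0,2])/K[0,0],-(v-K[1,2])/K[1,1],-1.])
    R=V[:3,:3];return -R.T@V[:3,3],R.T@d
def onz(c,u,v,z):
    o,d=ray(c,u,v);return o+d*(z-o[2])/d[2]
def proj(c,p):
    q=c["view"][:3,:3]@np.array(p)+c["view"][:3,3];q=np.array([q[0],-q[1],-q[2]]);q=c["K"]@q;return q[:2]/q[2]
E
python3 - <<'E'
import cv2,numpy as np
t=cv2.imread("pics/top0.png");s=cv2.imread("pics/side0.png")
def crop(i,u,v,w,h,f):
    o=cv2.resize(i[v:v+h,u:u+w],None,fx=f,fy=f,interpolation=cv2.INTER_CUBIC)
    for k in range(0,w,10): cv2.line(o,(k*f,0),(k*f,6 if (u+k)%50 else 16),(0,255,255),1)
    for k in range(0,h,10): cv2.line(o,(0,k*f),(6 if (v+k)%50 else 16,k*f),(0,255,255),1)
    return o
a=np.hstack([crop(t,220,235,80,50,5),crop(s,320,250,80,50,5)])
b=np.hstack([crop(t,360,205,80,65,5),crop(s,370,120,80,65,5)])
cv2.imwrite("pics/c0.png",np.vstack([a,b])); print(a.shape,b.shape)
E
```

```text
(250, 800, 3) (325, 800, 3)
```

View pics/c0.png

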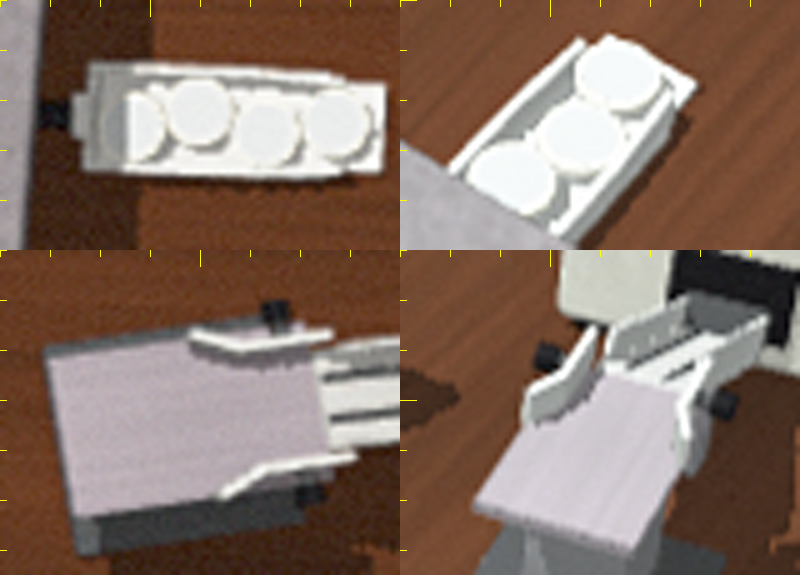

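```bash
python3 - <<'E'
from h import *
t=bot.capture("top");s=bot.capture("side")
np.set_printoptions(precision=4,suppress=True)
def tri(a,b):
    o1,d1=ray(t,*a);o2,d2=ray(s,*b);A=np.c_[d1,-d2];k=np.linalg.lstsq(A,o2-o1,rcond=None)[0]
    p,q=o1+k[0]*d1,o2+k[1]*d2;return (p+q)/2,np.linalg.norm(p-q)
P=lambda x,y:(220+x/5,235+y/5)
n1=onz(t,*P(386,84),.004);n2=onz(t,*P(386,174),.004)
print("nose",n1,n2,np.linalg.norm(n1-n2),(n1+n2)/2)
L=[onz(t,*P(*q),.018) for q in((90,63),(340,75),(85,172),(340,178))]
print("walls",*L, "rear",(L[0]+L[2])/2)
print("riser front",onz(t,*P(38,100),.105))
for z in(.016,):
  for q in((140,128),(199,112),(266,131),(338,122)): print("dish",onz(t,*P(*q),z))
F=lambda x,y:(360+x/5,205+(y-250)/5)
a=onz(t,*F(47,350),.1);b=onz(t,*F(75,517),.1);print("shelf rear",a,b,np.linalg.norm(a-b),(a+b)/2)
print("tri",tri(F(47,350),(385,171.6)),tri(F(75,517),(416.4,180)))
c=onz(t,*F(313,357),.1025);d=onz(t,*F(330,447),.1025);print("railend",c,d,np.linalg.norm(c-d),(c+d)/2)
ax=(c+d)/2-(a+b)/2;print("len",np.linalg.norm(ax),"yaw",np.degrees(np.arctan2(ax[1],ax[0])),"cross yaw",np.degrees(np.arctan2(*(a-b)[[1,0]])))
# guide tops
for q in((192,330),(240,347),(333,333),(222,497),(268,465),(355,457)): print("guide",onz(t,*F(*q),.118))
# far rail end near gate via pixel of cabinet
E
```

```text
nose [0.5199 0.2088 0.004 ] [0.4739 0.2075 0.004 ] 0.04602409369114446 [0.4969 0.2082 0.004 ]
walls [0.5264 0.3597 0.018 ] [0.523 0.232 0.018] [0.4714 0.3594 0.018 ] [0.471  0.2303 0.018 ] rear [0.4989 0.3596 0.018 ]
riser front [0.5022 0.3686 0.105 ]
dish [0.4941 0.333  0.016 ]
dish [0.5029 0.3033 0.016 ]
dish [0.494  0.2689 0.016 ]
dish [0.4993 0.2324 0.016 ]
shelf rear [0.5812 0.0345 0.1   ] [0.5019 0.0214 0.1   ] 0.08040872457584654 [0.5415 0.028  0.1   ]
tri (array([0.5789, 0.0319, 0.0916]), np.float64(0.007478476871947239)) (array([0.5015, 0.0204, 0.0954]), np.float64(0.0012869438208567363))
railend [ 0.5803 -0.0929  0.1025] [ 0.5374 -0.1     0.1025] 0.04353113434047433 [ 0.5589 -0.0964  0.1025]
len 0.1255848801349047 yaw -82.0722931820769 cross yaw 9.422238803728966
guide [ 0.5899 -0.0317  0.118 ]
guide [ 0.5823 -0.0544  0.118 ]
guide [ 0.5899 -0.0986  0.118 ]
guide [ 0.5116 -0.0447  0.118 ]
guide [ 0.5269 -0.0665  0.118 ]
guide [ 0.5316 -0.1075  0.118 ]
```

Nose at (.497,.208), yaw −90.8°; rear wall y=.360; riser front y=.369 (9 mm gap, as stated). Dock ≈ (.559,−.093), yaw ≈ −81.5°. The sizes check: tray 151 mm, shelf 80 mm, guides about 57 mm. I'll move over the tray grasp point (.498,.2885).

The manual's scale: shifts go in units of 100 mm. Converting my numbers, -0.685 m is -6.85, 0.572 m is 5.72.

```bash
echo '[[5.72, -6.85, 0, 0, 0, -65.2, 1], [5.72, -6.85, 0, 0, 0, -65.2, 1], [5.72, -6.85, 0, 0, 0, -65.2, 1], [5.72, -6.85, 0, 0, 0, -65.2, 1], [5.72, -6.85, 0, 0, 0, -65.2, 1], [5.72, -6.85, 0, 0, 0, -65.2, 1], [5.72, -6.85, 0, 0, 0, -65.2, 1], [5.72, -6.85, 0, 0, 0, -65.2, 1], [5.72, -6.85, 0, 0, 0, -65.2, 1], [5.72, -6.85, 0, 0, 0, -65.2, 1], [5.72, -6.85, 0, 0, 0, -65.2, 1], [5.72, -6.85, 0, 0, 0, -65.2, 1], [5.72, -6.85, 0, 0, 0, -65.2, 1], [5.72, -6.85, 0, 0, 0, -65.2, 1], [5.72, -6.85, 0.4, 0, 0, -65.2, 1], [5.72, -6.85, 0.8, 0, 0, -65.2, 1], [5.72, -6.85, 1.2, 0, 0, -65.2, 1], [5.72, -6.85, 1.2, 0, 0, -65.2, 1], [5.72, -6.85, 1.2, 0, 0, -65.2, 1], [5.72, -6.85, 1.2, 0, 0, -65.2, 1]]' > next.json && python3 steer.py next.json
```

```text
refused: ROWS must be rows parted by semicolons, with the numbers parted by spaces. Nothing was moved.
```

The call was refused and nothing moved: it wants rows parted by semicolons, with the numbers parted by spaces. Same move again in that form.

```bash
echo '5.72 -6.85 0 0 0 -65.2 1;5.72 -6.85 0 0 0 -65.2 1;5.72 -6.85 0 0 0 -65.2 1;5.72 -6.85 0 0 0 -65.2 1;5.72 -6.85 0 0 0 -65.2 1;5.72 -6.85 0 0 0 -65.2 1;5.72 -6.85 0 0 0 -65.2 1;5.72 -6.85 0 0 0 -65.2 1;5.72 -6.85 0 0 0 -65.2 1;5.72 -6.85 0 0 0 -65.2 1;5.72 -6.85 0 0 0 -65.2 1;5.72 -6.85 0 0 0 -65.2 1;5.72 -6.85 0 0 0 -65.2 1;5.72 -6.85 0 0 0 -65.2 1;5.72 -6.85 0.4 0 0 -65.2 1;5.72 -6.85 0.8 0 0 -65.2 1;5.72 -6.85 1.2 0 0 -65.2 1;5.72 -6.85 1.2 0 0 -65.2 1;5.72 -6.85 1.2 0 0 -65.2 1;5.72 -6.85 1.2 0 0 -65.2 1' > next.json && python3 steer.py next.json
cat >> h.py <<'E'
np.set_printoptions(precision=4,suppress=True)
def delta(p,yaw_y=None):
    s=bot.read_state();R=np.array(s["tcp_rot"]);print("pos",s["position"],"toolaxes",R.tolist() if 0 else R.round(4).tolist());print("shift tool",R.T@(np.array(p)-s["position"]))
    y=np.degrees(np.arctan2(R[1,1],R[0,1]));print("yaw of y",y)
    if yaw_y is not None: print("rz tool",-(yaw_y-y))
E
python3 -c "
from h import *
delta([.498,.2885,.004],-.8)"
```

```text
time_s: 2.2
position: [0.4969, 0.2896, 0.0991]
tcp_rot: [[0.011, 1.0, -0.005], [1.0, -0.011, -0.001], [-0.001, -0.004, -1.0]]
force: [-0.4, 0.4, 1.5]
opening: 0.997
grasp_force: 0.0
pos [0.4969 0.2896 0.0991] toolaxes [[0.0106, 0.9999, -0.0045], [0.9999, -0.0106, -0.0011], [-0.0011, -0.0045, -1.0]]
shift tool [-0.0009  0.0016  0.0951]
yaw of y -0.6096264261992503
rz tool 0.1903735738007497
```

```bash
echo '-0.01 0.015 0.4 0 0 0 1;-0.01 0.015 0.75 0 0 0 1;-0.01 0.015 0.9 0 0 0 1;-0.01 0.015 0.94 0 0 0 1;-0.01 0.015 0.94 0 0 0 1' > next.json && python3 steer.py next.json
python3 -c "
from h import *
c=bot.capture('top');s=bot.capture('side')
a=cv2.resize(c['color'][190:310,200:330],None,fx=3,fy=3);b=cv2.resize(s['color'][190:310,280:410],None,fx=3,fy=3)
cv2.imwrite('pics/g1.png',np.hstack([a,b])[:,:,::-1])"
```

```text
time_s: 2.7
position: [0.5001, 0.2861, 0.0092]
tcp_rot: [[0.015, 1.0, 0.0], [1.0, -0.015, 0.0], [0.0, 0.0, -1.0]]
force: [-0.0, 1.0, 0.5]
opening: 1.003
grasp_force: 0.0
```

View pics/g1.png

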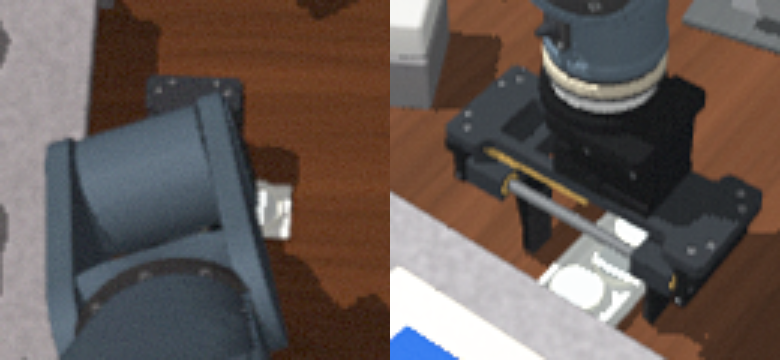

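The fingers straddle the tray walls (side view, crop about (590,270)) and the nose shows free at (272,212). I'll go 3 mm lower and close.

Converted, 0.003 m is 0.03.

```bash
echo '0 0 0.03 0 0 0 1;0 0 0.03 0 0 0 1;0 0 0.03 0 0 0 0.5;0 0 0.03 0 0 0 0.3;0 0 0.03 0 0 0 0.3;0 0 0.03 0 0 0 0.3;0 0 0.03 0 0 0 0.3;0 0 0.03 0 0 0 0.3' > next.json && python3 steer.py next.json
```

```text
time_s: 3.6
position: [0.4993, 0.2864, 0.0055]
tcp_rot: [[0.014, 1.0, -0.001], [1.0, -0.014, -0.0], [-0.0, -0.001, -1.0]]
force: [-0.0, -0.1, 0.7]
opening: 0.616
grasp_force: 30.0
```

Converted, -0.09 m is -0.9, -0.014 m is -0.14.

```bash
echo '0 0 -0.03 0 0 0 0.3;-0.04 0 -0.06 0 0 0 0.3;-0.12 0 -0.06 0 0 0 0.3;-0.23 0 -0.06 0 0 0 0.3;-0.35 0 -0.06 0 0 0 0.3;-0.47 0 -0.06 0 0 0 0.3;-0.59 0 -0.06 0 0 0 0.3;-0.71 0 -0.06 0 0 0 0.3;-0.81 0 -0.06 0 0 0 0.3;-0.87 0 -0.08 0 0 0 0.3;-0.9 0 -0.14 0 0 0 0.3;-0.9 0 -0.24 0 0 0 0.3;-0.9 0 -0.38 0 0 0 0.3;-0.9 0 -0.54 0 0 0 0.3;-0.9 0 -0.7 0 0 0 0.3;-0.9 0 -0.86 0 0 0 0.3;-0.9 0 -1.02 0 0 0 0.3;-0.9 0 -1.14 0 0 0 0.3;-0.9 0 -1.22 0 0 0 0.3;-0.9 0 -1.25 0 0 0 0.3' > next.json && python3 steer.py next.json
python3 -c "
from h import *
c=bot.capture('top');s=bot.capture('side')
cv2.imwrite('pics/g2.png',np.hstack([cv2.resize(x['color'][b:b+150,a:a+200],None,fx=2,fy=2) for x,a,b in((c,230,180),(s,300,120))])[:,:,::-1])
delta([.543,.0138,.13],8.5)"
```

```text
time_s: 5.6
position: [0.4988, 0.1968, 0.1318]
tcp_rot: [[0.014, 1.0, 0.002], [1.0, -0.014, 0.0], [0.0, 0.002, -1.0]]
force: [0.4, 0.2, -2.0]
opening: 0.617
grasp_force: 30.0
pos [0.4984 0.1965 0.1309] toolaxes [[0.0138, 0.9999, 0.0005], [0.9999, -0.0138, 0.0001], [0.0001, 0.0005, -1.0]]
shift tool [-0.1821  0.0471  0.0009]
yaw of y -0.7913225030782137
rz tool -9.291322503078213
```

View pics/g2.png

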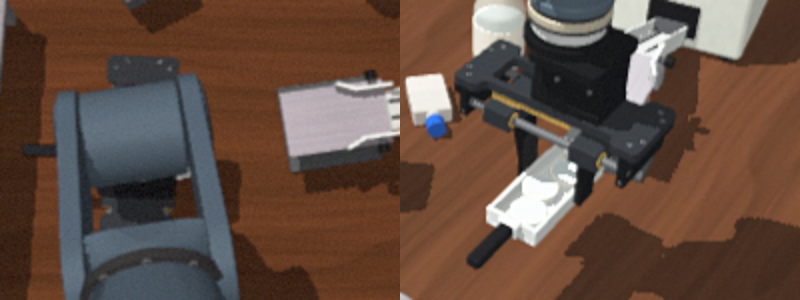

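The tray is held level with its dishes in it (side crop (540,200)), the handle is free, and nothing else has moved. Carrying it to behind the guides.

```bash
echo '-0.04 0.01 0 0 0 0 0.3;-0.13 0.03 0 0 0 -0.6 0.3;-0.26 0.07 0 0 0 -1.4 0.3;-0.42 0.11 0 0 0 -2.2 0.3;-0.6 0.16 0 0 0 -3.1 0.3;-0.79 0.205 0 0 0 -4.1 0.3;-0.98 0.255 0 0 0 -5.1 0.3;-1.17 0.305 0 0 0 -6.1 0.3;-1.35 0.35 0 0 0 -7 0.3;-1.51 0.39 0 0 0 -7.8 0.3;-1.65 0.425 0 0 0 -8.5 0.3;-1.75 0.45 0 0 0 -9 0.3;-1.8 0.465 0 0 0 -9.3 0.3;-1.82 0.47 0 0 0 -9.3 0.3;-1.82 0.47 0.03 0 0 -9.3 0.3;-1.82 0.47 0.08 0 0 -9.3 0.3;-1.82 0.47 0.13 0 0 -9.3 0.3;-1.82 0.47 0.17 0 0 -9.3 0.3;-1.82 0.47 0.19 0 0 -9.3 0.3;-1.82 0.47 0.19 0 0 -9.3 0.3' > next.json && python3 steer.py next.json
python3 -c "
from h import *
c=bot.capture('top');s=bot.capture('side')
cv2.imwrite('pics/g3.png',np.hstack([cv2.resize(x['color'][b:b+100,a:a+130],None,fx=3,fy=3,interpolation=2) for x,a,b in((c,330,190),(s,345,120))])[:,:,::-1])
delta([.543,.0138,.1055],8.5)"
```

```text
time_s: 7.7
position: [0.5425, 0.0141, 0.1111]
tcp_rot: [[-0.148, 0.989, -0.001], [0.989, 0.148, 0.0], [0.0, -0.001, -1.0]]
force: [0.3, 0.7, -2.6]
opening: 0.615
grasp_force: 30.0
pos [0.5429 0.0139 0.1115] toolaxes [[-0.1478, 0.989, -0.0], [0.989, 0.1478, 0.0], [0.0, 0.0, -1.0]]
shift tool [-0.0001  0.0001  0.006 ]
yaw of y 8.501551602737978
rz tool 0.0015516027379778308
```

View pics/g3.png

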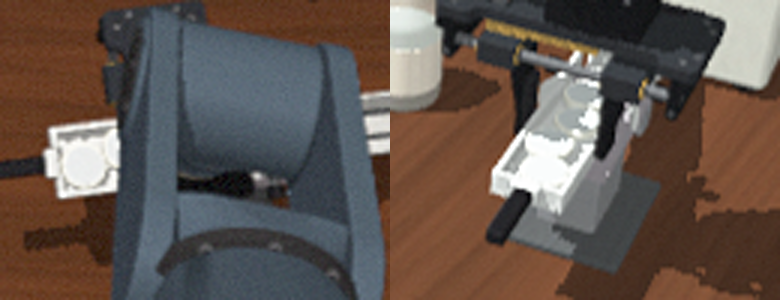

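Tray lies over the shelf centre line, nose between the flares. Lowering to feel the shelf.

```bash
echo '0 0 0.03 0 0 0 0.3;0 0 0.05 0 0 0 0.3;0 0 0.05 0 0 0 0.3;0 0 0.05 0 0 0 0.3' > next.json && python3 steer.py next.json; echo '0 0 0.01 0 0 0 0.3;0 0 0.01 0 0 0 0.3' > next.json && python3 steer.py next.json
```

```text
time_s: 8.2
position: [0.5428, 0.0138, 0.1065]
tcp_rot: [[-0.148, 0.989, -0.0], [0.989, 0.148, 0.0], [0.0, -0.0, -1.0]]
force: [0.3, -0.0, -1.9]
opening: 0.613
grasp_force: 30.0
time_s: 8.4
position: [0.5429, 0.0138, 0.1056]
tcp_rot: [[-0.148, 0.989, 0.0], [0.989, 0.148, -0.0], [-0.0, 0.0, -1.0]]
force: [1.0, 0.2, -3.2]
opening: 0.617
grasp_force: 30.0
```

Converted, -0.024 m is -0.24, -0.021 m is -0.21.

```bash
echo '-0.03 0 0 0 0 0 0.3;-0.07 0 0 0 0 0 0.3;-0.12 0 0 0 0 0 0.3;-0.17 0 0 0 0 0 0.3;-0.21 0 0.005 0 0 0 0.3;-0.24 0 0.005 0 0 0 0.3;-0.24 0 0.005 0 0 0 0.3' > next.json && python3 steer.py next.json;echo '-0.02 0 0.005 0 0 0 0.3;-0.04 0 0.005 0 0 0 0.3;-0.04 0 0.005 0 0 0 0.3' > next.json && python3 steer.py next.json
```

```text
time_s: 9.1
position: [0.5465, -0.0102, 0.1055]
tcp_rot: [[-0.147, 0.989, 0.0], [0.989, 0.147, 0.0], [0.0, 0.0, -1.0]]
force: [-0.8, 0.1, 3.4]
opening: 0.62
grasp_force: 30.0
time_s: 9.4
position: [0.5465, -0.0131, 0.1055]
tcp_rot: [[-0.147, 0.989, -0.001], [0.989, 0.147, 0.001], [0.001, -0.0, -1.0]]
force: [-2.9, 3.9, 7.3]
opening: 0.615
grasp_force: 30.0
```

```bash
echo '-0.02 0 -0.005 0 0 0 0.3;-0.02 0 -0.005 0 0 0 0.3' > next.json && python3 steer.py next.json;echo '-0.02 0 0 0 0 0 0.3;-0.02 0 0 0 0 0 0.3' > next.json && python3 steer.py next.json
```

```text
time_s: 9.6
position: [0.5468, -0.0156, 0.1054]
tcp_rot: [[-0.148, 0.989, -0.001], [0.989, 0.148, 0.0], [0.0, -0.001, -1.0]]
force: [-3.2, 2.4, 5.7]
opening: 0.615
grasp_force: 30.0
time_s: 9.8
position: [0.5471, -0.0175, 0.1054]
tcp_rot: [[-0.148, 0.989, -0.001], [0.989, 0.148, 0.001], [0.001, -0.001, -1.0]]
force: [-2.6, 4.4, 5.9]
opening: 0.614
grasp_force: 30.0
```

```bash
echo '-0.015 0 0 0 0 0 0.3;-0.015 0 0 0 0 0 0.3' > next.json && python3 steer.py next.json;echo '-0.015 0 0 0 0 0 0.3;-0.015 0 0 0 0 0 0.3' > next.json && python3 steer.py next.json
```

```text
time_s: 10.0
position: [0.5473, -0.0188, 0.1054]
tcp_rot: [[-0.147, 0.989, -0.001], [0.989, 0.147, 0.001], [0.001, -0.001, -1.0]]
force: [-1.9, 2.6, 6.6]
opening: 0.614
grasp_force: 30.0
time_s: 10.2
position: [0.5475, -0.0201, 0.1054]
tcp_rot: [[-0.148, 0.989, -0.001], [0.989, 0.148, 0.001], [0.001, -0.001, -1.0]]
force: [-2.3, 3.9, 6.0]
opening: 0.619
grasp_force: 30.0
```

```bash
echo '-0.015 0 0 0 0 0 0.3;-0.015 0 0 0 0 0 0.3' > next.json && python3 steer.py next.json;echo '-0.015 0 0 0 0 0 0.3;-0.015 0 0 0 0 0 0.3' > next.json && python3 steer.py next.json
python3 -c "
from h import *
c=bot.capture('top');s=bot.capture('side')
cv2.imwrite('pics/g4.png',np.hstack([cv2.resize(x['color'][b:b+75,a:a+80],None,fx=5,fy=5,interpolation=2) for x,a,b in((c,350,200),(s,380,110))])[:,:,::-1])"
```

```text
time_s: 10.4
position: [0.5476, -0.0203, 0.1054]
tcp_rot: [[-0.147, 0.989, -0.001], [0.989, 0.147, 0.003], [0.003, -0.001, -1.0]]
force: [-1.4, 8.2, 6.3]
opening: 0.619
grasp_force: 30.0
time_s: 10.6
position: [0.5475, -0.0205, 0.1054]
tcp_rot: [[-0.147, 0.989, -0.002], [0.989, 0.147, 0.005], [0.006, -0.001, -1.0]]
force: [-1.2, 11.7, 7.5]
opening: 0.618
grasp_force: 30.0
```

View pics/g4.png

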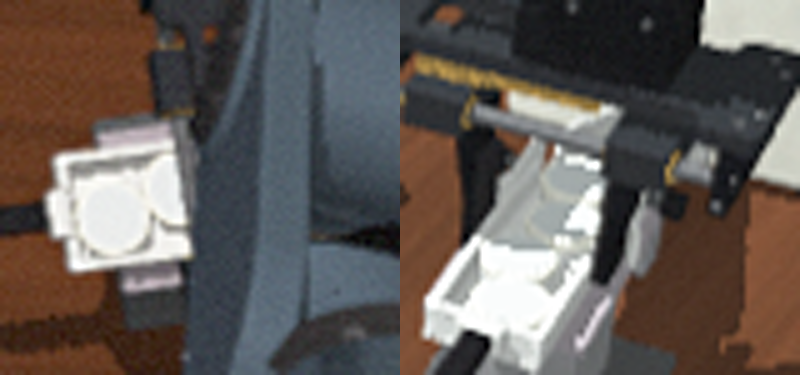

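Contact: the force rose to 11.7 N with the motion stopped. The nose is home at about (.559,−.097), the tray is level and the dishes are in it. Unload, release, rise and move back over the handle.

Converted, 0.105 m is 1.05, 0.1 m is 1.

```bash
echo '0.025 0 -0.007 0 0 0 0.3;0.025 0 -0.007 0 0 0 0.3;0.025 0 -0.007 0 0 0 0.9;0.025 0 -0.007 0 0 0 0.9;0.025 0 -0.007 0 0 0 0.9;0.025 0 -0.007 0 0 0 0.9;0.025 0 -0.1 0 0 0 0.9;0.025 0 -0.3 0 0 0 0.9;0.025 0 -0.6 0 0 0 0.9;0.025 0 -0.7 0 0 0 0.9;0.325 0 -0.7 0 0 0 0.6;0.725 0 -0.7 0 0 0 0.5;1 0 -0.7 0 0 0 0.5;1.05 0 -0.7 0 0 0 0.5;1.05 0 -0.7 0 0 0 0.5;1.05 0 -0.7 0 0 0 0.5' > next.json && python3 steer.py next.json
python3 -c "
from h import *
delta([.5325,.0806,.095],8.5)
c=bot.capture('top');s=bot.capture('side')
cv2.imwrite('pics/g5.png',np.hstack([cv2.resize(x['color'][b:b+75,a:a+80],None,fx=5,fy=5,interpolation=2) for x,a,b in((c,350,200),(s,380,110))])[:,:,::-1])"
```

```text
time_s: 12.3
position: [0.5333, 0.0793, 0.1751]
tcp_rot: [[-0.148, 0.989, 0.0], [0.989, 0.148, -0.001], [-0.001, 0.0, -1.0]]
force: [-0.1, -0.1, -0.2]
opening: 0.517
grasp_force: 0.0
pos [0.5333 0.0793 0.1751] toolaxes [[-0.1476, 0.9891, 0.0005], [0.9891, 0.1476, -0.0006], [-0.0007, 0.0004, -1.0]]
shift tool [ 0.0015 -0.0007  0.0801]
yaw of y 8.485983711249418
rz tool -0.014016288750582362
```

View pics/g5.png

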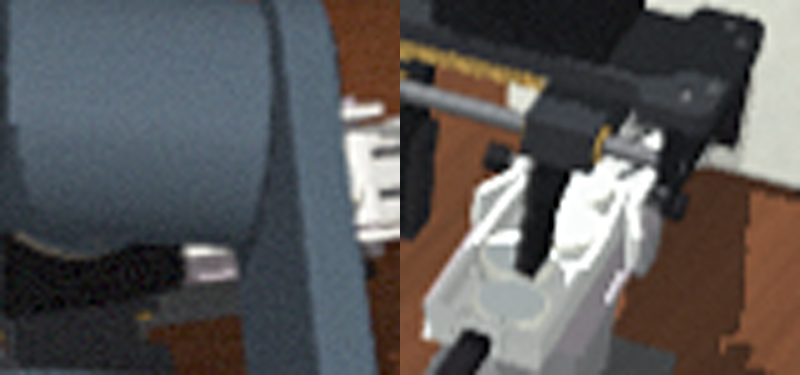

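The tray stayed home after release (side crop rear wall (490,330), handle (465,355)). Descend on the handle and pinch.

Converted, 0.079 m is 0.79, 0.07 m is 0.7.

```bash
echo '0.015 0 0.2 0 0 0 0.5;0.015 0 0.5 0 0 0 0.5;0.015 0 0.7 0 0 0 0.5;0.015 0 0.79 0 0 0 0.5;0.015 0 0.79 0 0 0 0.5;0.015 0 0.79 0 0 0 0.5' > next.json && python3 steer.py next.json
echo '0 0 0 0 0 0 0.3;0 0 0 0 0 0 0.1;0 0 0 0 0 0 0;0 0 0 0 0 0 0;0 0 0 0 0 0 0;0 0 0 0 0 0 0;0 0 0 0 0 0 0' > next.json && python3 steer.py next.json
```

```text
time_s: 13.0
position: [0.5335, 0.0811, 0.0965]
tcp_rot: [[-0.147, 0.989, 0.001], [0.989, 0.147, -0.0], [-0.0, 0.001, -1.0]]
force: [0.3, 0.2, 0.1]
opening: 0.498
grasp_force: 0.0
time_s: 13.7
position: [0.5327, 0.0817, 0.0963]
tcp_rot: [[-0.148, 0.989, 0.0], [0.989, 0.148, 0.0], [0.0, 0.0, -1.0]]
force: [-0.7, 1.3, 2.8]
opening: 0.156
grasp_force: 30.0
```

Handle is held (13.6 mm). Tip about the nose edge (tool frame −.181, 0, −.004), first to 15°.

Converted, -0.004 m is -0.04, -0.0473 m is -0.473.

```bash
echo '0 0 -0.04 0 1.25 0 0;-0.001 0 -0.08 0 2.5 0 0;-0.001 0 -0.12 0 3.75 0 0;-0.002 0 -0.16 0 5 0 0;-0.006 0 -0.2 0 6.25 0 0;-0.01 0 -0.24 0 7.5 0 0;-0.014 0 -0.278 0 8.75 0 0;-0.018 0 -0.317 0 10 0 0;-0.024 0 -0.356 0 11.25 0 0;-0.03 0 -0.395 0 12.5 0 0;-0.037 0 -0.434 0 13.75 0 0;-0.045 0 -0.473 0 15 0 0;-0.045 0 -0.473 0 15 0 0' > next.json && python3 steer.py next.json
python3 -c "
from h import *
c=bot.capture('top');s=bot.capture('side')
cv2.imwrite('pics/g6.png',np.hstack([cv2.resize(x['color'][b:b+75,a:a+80],None,fx=5,fy=5,interpolation=2) for x,a,b in((c,410,200),(s,390,105))])[:,:,::-1])"
```

```text
time_s: 15.0
position: [0.5337, 0.0765, 0.1437]
tcp_rot: [[-0.142, 0.989, -0.038], [0.955, 0.146, 0.257], [0.26, 0.0, -0.966]]
force: [0.0, -0.1, -2.4]
opening: 0.157
grasp_force: 30.0
```

View pics/g6.png

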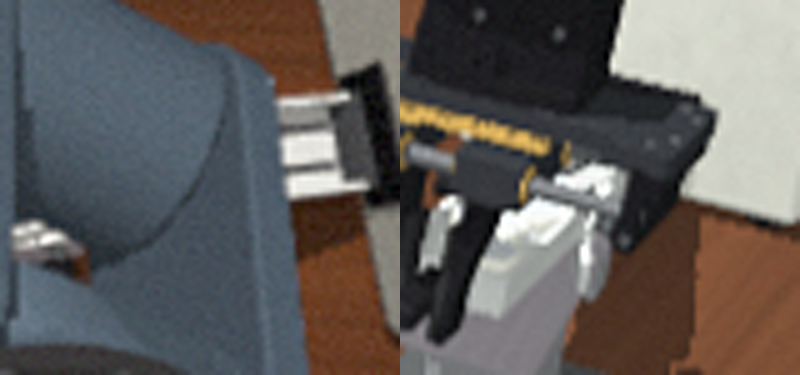

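No dishes have reached the lower rail yet (its floor slots show at crop (305,125)–(310,170)). Tip further and watch those slots numerically.

```bash
cat > g.py <<'E'
from h import *
c=bot.capture('top')['color'].mean(2)[217:244:2,426:490:2].astype(int)//26
print("\n".join("".join(map(str,np.clip(r,0,9))) for r in c))
E
python3 g.py; echo '-0.002 0 -0.055 0 1.75 0 0;-0.002 0 -0.11 0 3.5 0 0;-0.004 0 -0.163 0 5.25 0 0;-0.01 0 -0.22 0 7 0 0;-0.014 0 -0.273 0 8.75 0 0;-0.02 0 -0.325 0 10.5 0 0;-0.03 0 -0.39 0 12.5 0 0;-0.03 0 -0.39 0 12.5 0 0;-0.03 0 -0.39 0 12.5 0 0;-0.03 0 -0.39 0 12.5 0 0' > next.json && python3 steer.py next.json; python3 g.py
```

```text
33433343333333233333222222100015
33333333333333233333556667831014
33333333333333223333665542221003
33333333333433223333555552222002
33333333333433223333332344222002
33333333333333223333679887222001
33333333333332333333788888222100
33333333333433233333688887222200
33333333333323233333443335322200
33333333333323323333489989533210
33333333333232333333599888887210
22223333332232233333364322112000
22223333332333322333311111111123
22222333323322323333311111112454
time_s: 16.15
position: [0.5354, 0.064, 0.1801]
tcp_rot: [[-0.131, 0.989, -0.068], [0.878, 0.148, 0.456], [0.461, 0.0, -0.887]]
force: [-0.1, -1.0, -3.4]
opening: 0.156
grasp_force: 30.0
33333333333333333334333333333333
33333333333333333333332333333333
33333333333333333333333333333333
33333333333333333333333333333333
33333333333333333333333333333333
33333333333333333333333333333333
33333333333333333333333333333333
33333333333333333333332233333333
33333333333333333333332233333333
33333333333333333333332233333333
33333333333333333333332222233333
33333333333333333333332222233333
33333333333333333343332222233322
33333333333333333343331222222233
```

```bash
echo '0 0 0 0 0 0 0;0 0 0 0 0 0 0;0 0 0 0 0 0 0;0 0 0 0 0 0 0;0 0 0 0 0 0 0;0 0 0 0 0 0 0;-0.007 0 0.079 0 -2.5 0 0;-0.013 0 0.158 0 -5 0 0;-0.02 0 0.236 0 -7.5 0 0;-0.036 0 0.315 0 -10 0 0;-0.054 0 0.39 0 -12.5 0 0;-0.075 0 0.467 0 -15 0 0;-0.099 0 0.542 0 -17.5 0 0;-0.125 0 0.616 0 -20 0 0;-0.157 0 0.69 0 -22.5 0 0;-0.157 0 0.69 0 -22.5 0 0' > next.json && python3 steer.py next.json; python3 g.py
```

```text
time_s: 17.8
position: [0.5318, 0.0832, 0.1113]
tcp_rot: [[-0.149, 0.989, -0.015], [0.985, 0.15, 0.087], [0.088, -0.002, -0.996]]
force: [0.8, 1.9, -1.0]
opening: 0.156
grasp_force: 30.0
22222222222222222222222222100015
22222222222222222334556667831014
52222223344566678876655562121003
34667887765555555556557888322002
56555556665578865798789888822002
66555588886888888988889888842001
55323898888888888888888888862101
66788888888888888988888888862200
88888788888888888888887888822200
68888788888888888688885467323200
66553468888568887558878877887100
35667864786765677887664322112000
48888888678865432111111111111223
48766643221111111111111111112454
```

The rail now shows a row of round dishes up to the gate. Lower the last 5° to level and nudge the nose home.

Converted, 0.0158 m is 0.158, -0.0013 m is -0.013.

```bash
echo '-0.003 0 0.055 0 -1.7 0 0;-0.008 0 0.105 0 -3.4 0 0;-0.013 0 0.158 0 -5 0 0;-0.013 0 0.158 0 -5 0 0;-0.013 0 0.158 0 -5 0 0' > next.json && python3 steer.py next.json; echo '-0.015 0 0 0 0 0 0;-0.015 0 0 0 0 0 0;-0.015 0 0 0 0 0 0' > next.json && python3 steer.py next.json
```

```text
time_s: 18.35
position: [0.5328, 0.082, 0.0964]
tcp_rot: [[-0.147, 0.989, -0.0], [0.989, 0.147, 0.001], [0.001, 0.0, -1.0]]
force: [-0.6, 0.2, -0.1]
opening: 0.159
grasp_force: 30.0
time_s: 18.65
position: [0.5327, 0.0814, 0.0964]
tcp_rot: [[-0.146, 0.989, -0.0], [0.989, 0.146, 0.003], [0.003, 0.0, -1.0]]
force: [-0.9, 5.0, 2.2]
opening: 0.157
grasp_force: 30.0
```

Home again (5 N push). Release, rise and clear the view.

Converted, -0.1 m is -1, 0.1 m is 1.

```bash
echo '0.01 0 0.003 0 0 0 0;0.01 0 0.003 0 0 0 0;0.01 0 0.003 0 0 0 0.4;0.01 0 0.003 0 0 0 0.5;0.01 0 0.003 0 0 0 0.5;0.01 0 0.003 0 0 0 0.5;0.01 0 -0.2 0 0 0 0.5;0.01 0 -0.6 0 0 0 0.5;0.01 0 -1 0 0 0 0.5;0.5 0 -1.3 0 0 0 0.5;1 0 -1.5 0 0 0 0.5;1.5 0 -1.5 0 0 0 0.5;2 0 -1.5 0 0 0 0.5;2 0 -1.5 0 0 0 0.5' > next.json && python3 steer.py next.json
python3 -c "
from h import *
c=bot.capture('top');s=bot.capture('side')
cv2.imwrite('pics/g7.png',np.vstack([np.hstack([cv2.resize(x['color'][b:b+70,a:a+160],None,fx=f,fy=f,interpolation=2) for x,a,b,f in((c,335,200,5),)]),np.hstack([cv2.resize(s['color'][115:185,370:470],None,fx=4,fy=4,interpolation=2)[:250],cv2.resize(c['color'][100:225,200:400],None,fx=2,fy=2)])])[:,:,::-1])"
```

```text
time_s: 20.05
position: [0.5022, 0.2829, 0.2464]
tcp_rot: [[-0.153, 0.988, 0.001], [0.988, 0.153, 0.002], [0.002, 0.001, -1.0]]
force: [0.2, -0.1, -0.2]
opening: 0.498
grasp_force: 0.0
```

View pics/g7.png

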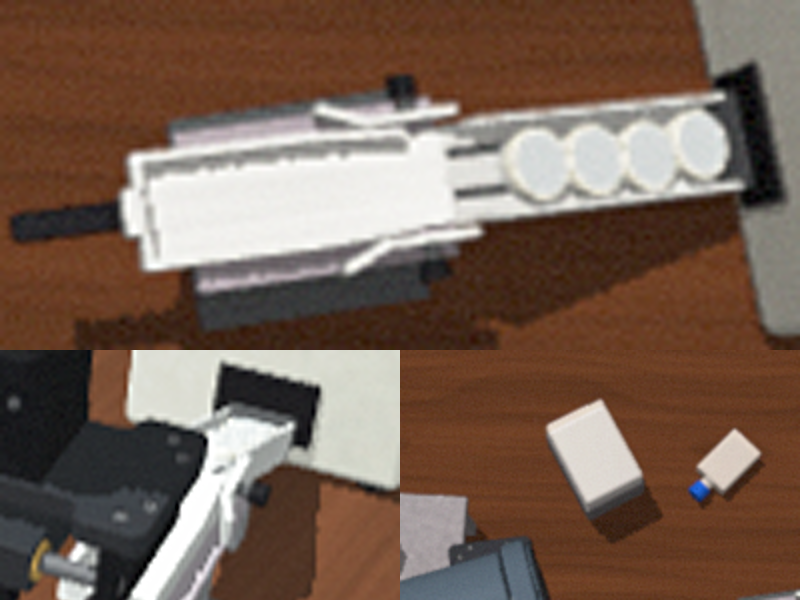

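All four dishes lie in the rail, at crop (540,163) to (700,145). The tray is empty, level and home, and the flask and tip box are unmoved. One check of dish spacing against a flat, single-file row, and of the bottle, before handing in.

```bash
python3 -c "
from h import *
c=bot.capture('top')
f=np.array([.1478,-.989,0]);z=np.array([0,0,1.]);D=np.array([.5591,-.0974,.1025]);a=.42
dx=f*np.cos(a)-z*np.sin(a);n=f*np.sin(a)+z*np.cos(a)
for i in range(4): print(i,proj(c,D+dx*(.1525-.035*i)+n*.012))
o=cv2.imread('pics/top0.png')[:,:,::-1].astype(int)
d=np.abs(o-c['color']).max(2)>60
for nm,(u,v,w,h) in dict(bottle=(398,135,42,45),flask=(340,135,45,45),tip=(270,120,55,65)).items(): print(nm,d[v:v+h,u:u+w].sum())
print(bot.read_state()['time_s'])"
```

```text
0 [475.6843 230.2027]
1 [465.2473 231.1482]
2 [454.5104 232.1209]
3 [443.4606 233.1219]
bottle 0
flask 0
tip 0
20.2
```

The predicted lid centres (475.7,230.2) to (443.5,233.1) match the seen ones, (475,229) to (443,232.6), so the dishes lie flat and in file. The bystanders are unmoved. Handing in.

```bash
python3 -c "
from rig import bot
print(bot.hand_in())"
```

```text
the job is handed in; nothing more can be done
None
```

The job is done and handed in at about 20 s: the tray was docked, released and tipped by its handle, all four dishes lie flat in single file in the feed rail, the empty tray is level on the shelf with its nose home, and the flask, tip box and bottle have not moved.

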